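# Brace the pressure-cooker lid and unscrew its steam weight

## Task

Slide the pressure-cooker lid flat along the counter, without lifting it, until its handle is fully home in the slot of the wooden holding block, which will brace it. Then unscrew the tight steel cap in the middle of the lid anticlockwise until its threads let go (rib on top in line with the handle) and lift it off; finish still holding the cap upright in the gripper, clear of and just above its neck, about two centimetres, with the lid still braced in the block. Leave the pot, red gasket ring, wooden spoon and glass lid where they are.

Things in the scene. Friction and masses are not known exactly. Their poses are not given: they have to be found in the camera images.
- lid: Loose aluminium pressure-cooker lid, about 0.6 kg: flat disc 180 mm across, 18 mm high, on three rubber feet. Origin: centre of its underside, on the counter; x axis along its black bar handle, z up. It may be dragged by the cap or the handle; held by the screwed-down cap it can also be turned either way, as the cap is stiffer to turn than the lid on the counter (0.3 N m).
- handle_tip (a point): Centre of the end face of the lid's bar handle, 190 mm from the lid's centre, 14 mm above the counter. The handle is 26 mm wide, its underside 5 and its top 23 mm above the counter, and sticks out from the disc's edge (90 mm from the centre) to here.
- neck_top (a point): Centre of the top of the steel neck in the middle of the lid, 38 mm above the counter. The neck is 21 mm thick with two thread ledges 36 mm across, ringed at its foot by a springy black rubber seal 52 mm across on which the cap sits.
- cap: Loose knurled round steel cap (steam weight), 46 mm diameter, 45 mm high, 0.14 kg, with a raised rib (38 x 6 mm, 4 mm high) across its top. Origin: centre of its underside, 22 mm above the counter when screwed down; z up, x along the rib. Hollow below (18 mm deep), solid in the upper 27 mm: grip it there. Screwed down, its rib stands 53 to 65 degrees clockwise (from above) of the handle.
- block: Wooden holding block fixed to the counter, 96 mm wide, 82 mm long, 36 mm high, with a slot for the lid's handle, open on top: 32 mm wide, flared to 60 mm at the mouth, back wall 55 mm in. Origin: on the counter, middle of the mouth; x axis along the slot, into the block, z up. With the handle home its end is at the back wall and the lid's centre 135 mm in front of the mouth.
- pot: Bystander: open aluminium cooker body, 220 mm across, 130 mm high, with two side handles reaching 143 mm from its centre. Origin: centre of its underside.
- gasket: Bystander: red gasket ring, 150 mm across, 8 mm high, lying flat. Origin: centre of its underside.
- spoon: Bystander: wooden spoon 260 mm long, lying on the counter. Origin: on its axis, x axis along it.
- glass_lid: Bystander: glass lid 178 mm across with a black knob on top, 36 mm high. Origin: centre of its underside.
- cap_rib (a point): Centre of the top of the cap's rib, 49 mm above the cap's underside. The cap is tight, about 0.4 to 0.8 N m all the way: turn it anticlockwise. It is disengaged with the rib in line with the handle (12 degrees either side; turned farther the lugs catch again; the rib's ends are alike). The seal then pushes it up by up to 4 mm with 15 to 30 N and it lifts straight off.

How it is judged (in metres and radians):
On the way, in this order (a step that is already met when the one before it is completed fails the run):
1. the lid has been slid home: handle's end at least 43 mm into the slot, lid flat, cap still screwed down (x of handle_tip in the frame of block above 0.043 m and y of handle_tip in the frame of block between -0.01 and 0.01 m and z of cap in the frame of lid below 0.03 m and angle between the x axis of cap and the x axis of lid, either way round above 0.5 rad), for 0.2 s.
2. the cap has been turned until free (rib within 0.35 rad of the handle's line), the lid still braced (angle between the x axis of cap and the x axis of lid, either way round below 0.35 rad and horizontal distance between cap and neck_top below 0.01 m and x of handle_tip in the frame of block above 0.03 m), for 0.1 s.
At the end, for the whole second after the job is handed in: Ends holding: cap gripped, still, upright (0.2 rad), touching neither lid nor block, underside 3 to 45 mm above the neck's top and within 18 mm of its axis; lid flat and still on the counter, its handle's end at least 35 mm inside the slot (z of cap in the frame of neck_top between 0.003 and 0.045 m and horizontal distance between cap and neck_top below 0.018 m and angle between cap's own z axis and vertical below 0.2 rad and contact force between cap and the fingers above 2 N and contact force between cap and lid below 0.1 N and contact force between cap and block below 0.1 N and linear speed of each of cap, lid below 0.03 m/s and x of handle_tip in the frame of block above 0.035 m and y of handle_tip in the frame of block between -0.01 and 0.01 m and height (world z) of lid below 0.006 m and angle between lid's own z axis and vertical below 0.05 rad); the arm keeps its last pose, push and grip.
It fails at once if the lid is lifted or tipped off the counter (more than 10 mm or 0.12 rad) (height (world z) of lid above 0.01 m or angle between lid's own z axis and vertical above 0.12 rad).
It fails at once if a bystander is moved by more than 25 mm (distance of any of pot, gasket, spoon, glass_lid from where it was at the start of the episode above 0.025 m).
It also fails if it takes over 50 s, if anything falls off the work surface, if the arm or the gripper's body presses on something with over 40 N, if the wrist force passes 120 N, or if a joint passes its speed limit or range.

## Robot

A 6-joint arm with a two-finger parallel gripper is mounted at the origin on the work surface. World frame = base frame: x ahead of the robot, y to its left, z up, the work surface at z = 0. Lengths are in mm, angles in rad, forces in N, time in s.
With the tool pointing down it reaches from about 350 to 775 mm from the base axis. Payload 7.3 kg.
Tool frame: the origin (TCP) lies at the very end of the fingers, on their centre line; the grasp point (between the pads) lies 19 mm behind it; x points along the fingers, y is the direction in which the jaws open and shut, and the axes are right-handed (so a half turn about x gives the same grasp; the last joint's range is limited). The gripper opens to 92 mm and grips with 3 to 60 N. Pads are 19 mm wide; open, the fingers measure 130 mm over their backs; the gripper's body (75 mm by 190 mm) begins 47 mm behind the grasp point.
Start: joints at [-1.467, 0.342, 1.524, -0, 1.275, -0.146], TCP at [129.807, -508.719, 226.741] pointing down, gripper open.
Joint ranges: [-2.53, 2.53], [-0.77, 2.02], [0.04, 2.7], [-1, 4.14], [0.28, 2.66], [-3.11, 3.11]. Speed limits (rad/s): [2.57, 2.57, 3.14, 3.14, 3.14, 3.14].

## Interface

Orientations are given as [roll, pitch, yaw] about the fixed x, y, z axes, in that order (R = Rz(yaw) Ry(pitch) Rx(roll)).
In Python, from plant import sensors, capture, bot gives the robot as it stands.
- The arm moves only by the shell command python3 -m crank 'ROWS' [OPENING]. ROWS is JSON, a list of rows, each an object of numbers: "dx", "dy", "dz": the shift along the tool's x, y, z in cm; "spin": the turn about the tool's x in rad. A call has 1 to 20 rows; each row is the pose to reach, as a shift and turn from the pose commanded when the call began, along the tool's axes at that moment; what a row does not reach only later rows make up. A row lasts 1/12 s, in which the tool goes at most 41.7 mm and 7.16 degrees, less where a joint would pass 70% of its speed; a pose out of reach is approached as far as the arm can. A call with a gripper value outside its range is refused whole. OPENING is the opening in per cent of the stroke, from 0 (shut) to 100 (fully open), set as the call begins (- or left out, the last holds). The fingers move at their own pace and stop on an object; the grip force is fixed at half the most. Time passes only in rows, so rows that repeat a pose let the fingers close. It gives the time, the measured TCP pose, the force and the opening at its end, in the units of the state.
- sensors.get_obs(): the state, without advancing time (a new reading comes with each control period).
- capture(name): name is "side" or "top" or "wrist"; returns a dict with "frame" (400x640x3 uint8, blue, green, red), "vfov" (degrees; the focal length in pixels is half the picture's height over the tangent of half this angle, whatever the lens; pixels are square), "cx", "cy" (the principal point, pixels), "view" (4x4, takes a point from world to camera coordinates); the wrist camera has in their place "mount" (4x4, takes a point from camera to tool coordinates, whose origin is the TCP and whose axes are the tool frame's). Camera axes: x right, y down, z forward; pixel columns grow to the right and rows downward; lengths in mm; the calibration is good to about 2 mm. A picture is of the moment at which its call begins: read the wrist's pose just before it. There is no depth.
- bot.close_job(): hands the job in, once; it reports no verdict.
The state is a dict: "time": time; "joint_positions": joint angles; "dq": joint speeds; "tau": joint torques, N m; "tool_pos": TCP position; "tcp_rot": TCP orientation; "contact_force": force on the tool from outside, world axes, zero at the start; "moment": the same for the moment, N m; "grip_width": finger opening in mm.
Only numpy, scipy, OpenCV 4.12 (cv2) and the standard library are available. Lean on these libraries where they do the work, as an engineer would, in place of code of your own. Each camera call takes 0.05 s, during which the arm holds its last target.

## Working session

There is one attempt and no reset: what is moved stays moved. The work goes in short steps, Python scripts to look and compute and a shell command to move; the robot and the scene stay as the last step left them, time stands still between calls to the robot, and variables do not carry over. Pictures are saved under pics/ and viewed, and the job is handed in when it is done.

```bash
ls; mkdir -p pics; cat > h.py <<'E'
import numpy as np,cv2
from plant import sensors,capture,bot
from scipy.spatial.transform import Rotation as R
def K(c):
    f=200/np.tan(np.radians(c['vfov'])/2)
    return f,c['cx'],c['cy']
def ray(c,u,v,T=None):
    f,cx,cy=K(c)
    d=np.array([(u-cx)/f,(v-cy)/f,1.])
    W=np.linalg.inv(np.array(c['view'])) if 'view' in c else T
    return W[:3,3],W[:3,:3]@d
def plane(c,u,v,z,T=None):
    o,d=ray(c,u,v,T); return o+d*(z-o[2])/d[2]
def proj(c,p,T=None):
    f,cx,cy=K(c)
    V=np.array(c['view']) if 'view' in c else np.linalg.inv(T)
    q=V[:3,:3]@np.array(p)+V[:3,3]; return np.array([f*q[0]/q[2]+cx,f*q[1]/q[2]+cy])
def toolT(o):
    T=np.eye(4);T[:3,:3]=R.from_euler('xyz',o['tcp_rot']).as_matrix();T[:3,3]=o['tool_pos'];return T
def wrist():
    o=sensors.get_obs();c=capture('wrist');return c,toolT(o)@np.array(c['mount'])
E
python3 - <<'E'
from h import *
import pickle
o=sensors.get_obs();print(o);print(toolT(o).round(3))
c={}
for n in('side','top'):
    c[n]=capture(n);cv2.imwrite(f'pics/{n}0.png',c[n]['frame']);print(n,c[n]['vfov'],c[n]['cx'],c[n]['cy'],np.array(c[n]['view']).round(3).tolist())
c['wrist'],c['T']=wrist();cv2.imwrite('pics/wrist0.png',c['wrist']['frame'])
print(c['wrist']['mount'])
pickle.dump(c,open('c0.pkl','wb'))
E
```

```text
pics
{'time': 0.0, 'joint_positions': array([-1.46704774e+00,  3.42718047e-01,  1.52505757e+00, -2.55588855e-05,
        1.27538951e+00, -1.46010866e-01]), 'dq': array([-8.73653482e-04,  2.27819828e-04,  4.58279904e-05,  4.66974941e-04,
        9.19524223e-04,  9.11179422e-04]), 'tau': array([ 9.57908669e-04, -4.31235945e+01, -2.44217777e+01,  7.19769322e-02,
        5.58606035e-02, -1.18721473e-04]), 'tool_pos': array([ 129.72866611, -508.28100169,  226.033239  ]), 'tcp_rot': array([-1.70126607,  1.56922366,  1.6900935 ]), 'contact_force': array([ 0.8771981 , -0.37627628,  0.32549047]), 'moment': array([ 0.00489113,  0.01490492, -0.06465595]), 'grip_width': 91.60683011576661}
[[-0.00000e+00  2.47000e-01 -9.69000e-01  1.29729e+02]
 [ 2.00000e-03 -9.69000e-01 -2.47000e-01 -5.08281e+02]
 [-1.00000e+00 -2.00000e-03 -0.00000e+00  2.26033e+02]
 [ 0.00000e+00  0.00000e+00  0.00000e+00  1.00000e+00]]
side 53.31926513975341 327.1534280690676 200.80695133545117 [[-0.998, -0.067, 0.017, 627.364], [-0.058, 0.687, -0.724, 92.635], [0.037, -0.724, -0.689, 1233.222], [0.0, 0.0, 0.0, 1.0]]
top 44.994535728801026 317.8919286817936 205.64070763780668 [[-0.016, -1.0, 0.011, 10.257], [-0.988, 0.014, -0.151, 636.349], [0.151, -0.014, -0.988, 1698.639], [0.0, 0.0, 0.0, 1.0]]
[[-9.72139396e-04 -2.70380358e-01  9.62753093e-01 -1.57885380e+02]
 [ 9.99999523e-01 -1.75735170e-04  9.60395352e-04 -3.30883487e-01]
 [-9.04824603e-05  9.62753567e-01  2.70380400e-01 -7.16465088e+01]
 [ 0.00000000e+00  0.00000000e+00  0.00000000e+00  1.00000000e+00]]
```

View pics/top0.png

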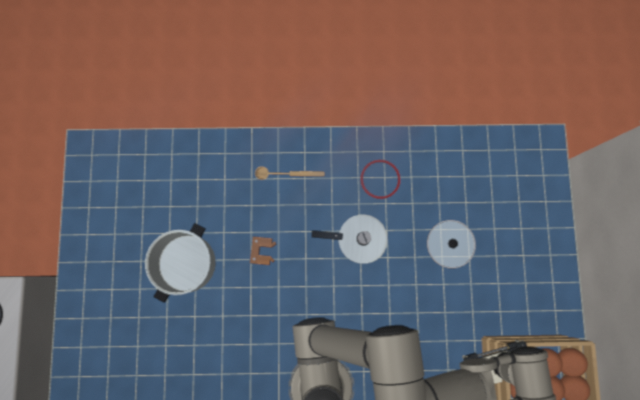

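View pics/side0.png

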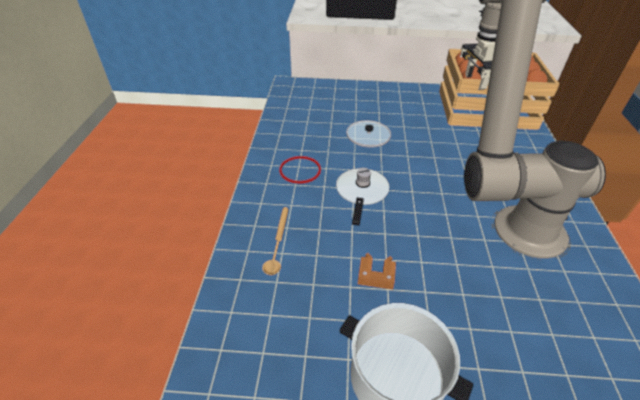

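View pics/wrist0.png

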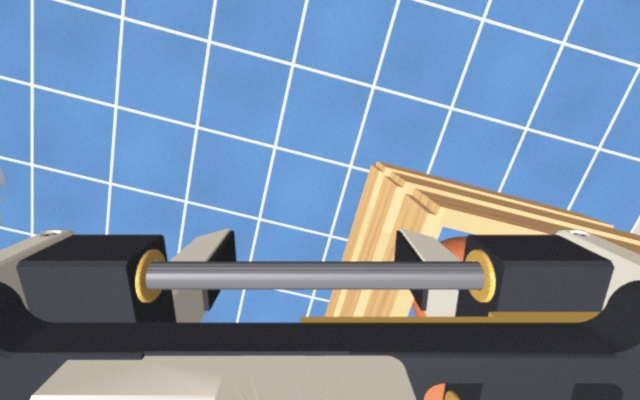

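```bash
python3 - <<'E'
from h import *
import pickle
c=pickle.load(open('c0.pkl','rb'))
t=c['top'];s=c['side']
for n,u,v,z in[('lidc',363,239,18),('tip',312,234,23),('blk',262,251,36),('mouthA',275,241,36),('mouthB',273,262,36),('capT',363,238,69),('pot',180,262,130),('glass',452,243,10),('gasket',380,179,5),('spoon',325,174,5)]:
    print(n,plane(t,u,v,z).round(0))
for n,u,v,z in[('lidc',363,187,18),('tip',357,224,23),('capT',364,172,67),('mouthA',364,255,36),('mouthB',391,260,36)]: print('s',n,plane(s,u,v,z).round(0))
f=t['frame'][205:285,230:400];cv2.imwrite('pics/topz.png',cv2.resize(f,None,fx=4.7,fy=4.7,interpolation=cv2.INTER_CUBIC))
f=s['frame'][150:300,300:440];cv2.imwrite('pics/sidez.png',cv2.resize(f,None,fx=4,fy=4,interpolation=cv2.INTER_CUBIC))
E
```

```text
lidc [ 516. -162.   18.]
tip [536.  23.  23.]
blk [477. 203.  36.]
mouthA [512. 157.  36.]
mouthB [437. 164.  36.]
capT [ 515. -157.   69.]
pot [438. 470. 130.]
glass [ 497. -489.   10.]
gasket [ 741. -234.    5.]
spoon [763. -29.   5.]
s lidc [ 518. -139.   18.]
s tip [536.  38.  23.]
s capT [ 518. -159.   67.]
s mouthA [516. 166.  36.]
s mouthB [441. 178.  36.]
```

View pics/topz.png

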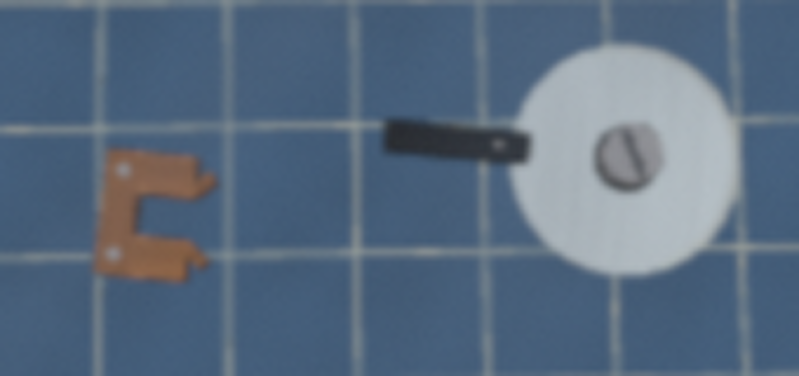

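View pics/sidez.png

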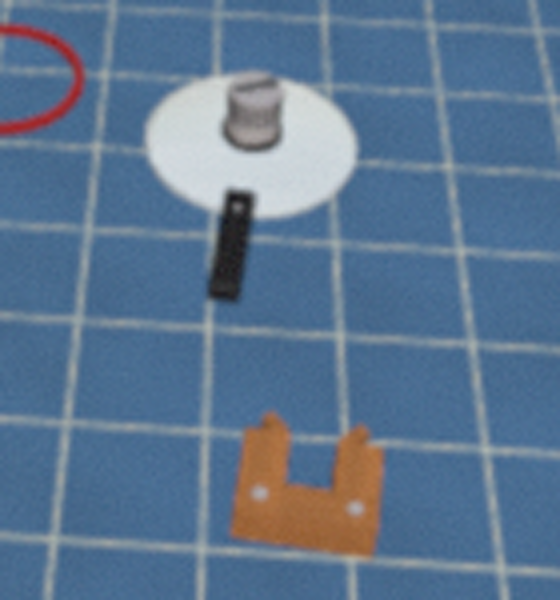

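```bash
python3 -m crank '[{"dx":-12},{"dx":-12},{"dx":-12},{"dx":-12},{"dx":-12,"dy":-40.8,"dz":-45.5,"spin":0.25},{"dx":-12,"dy":-40.8,"dz":-45.5,"spin":0.25},{"dx":-12,"dy":-40.8,"dz":-45.5,"spin":0.25},{"dx":-12,"dy":-40.8,"dz":-45.5,"spin":0.25},{"dx":-12,"dy":-40.8,"dz":-45.5,"spin":0.25},{"dx":-12,"dy":-40.8,"dz":-45.5,"spin":0.25},{"dx":-12,"dy":-40.8,"dz":-45.5,"spin":0.25},{"dx":-12,"dy":-40.8,"dz":-45.5,"spin":0.25},{"dx":-12,"dy":-40.8,"dz":-45.5,"spin":0.25},{"dx":-12,"dy":-40.8,"dz":-45.5,"spin":0.25},{"dx":-12,"dy":-40.8,"dz":-45.5,"spin":0.25},{"dx":-12,"dy":-40.8,"dz":-45.5,"spin":0.25},{"dx":-12,"dy":-40.8,"dz":-45.5,"spin":0.25},{"dx":-12,"dy":-40.8,"dz":-45.5,"spin":0.25},{"dx":-12,"dy":-40.8,"dz":-45.5,"spin":0.25},{"dx":-12,"dy":-40.8,"dz":-45.5,"spin":0.25}]'
python3 - <<'E'
from h import *
import pickle
o=sensors.get_obs();print(o['time'],o['tool_pos'],o['joint_positions'],np.abs(o['dq']).max())
c,T=wrist();cv2.imwrite('pics/w1.png',c['frame']);print(c['vfov'],c['cx'],c['cy'])
pickle.dump((c,T),open('w1.pkl','wb'));print(toolT(o).round(3))
E
```

```text
0.15 [ 129.79699553 -508.40466925  226.21119187] [-1.46696208e+00  3.42587640e-01  1.52474165e+00  9.56243775e-06
  1.27542900e+00 -1.45980605e-01] 0.002891258526776645
67.63502210416365 314.82334124388785 198.68983979109998
[[-0.00000e+00  2.47000e-01 -9.69000e-01  1.29797e+02]
 [ 1.00000e-03 -9.69000e-01 -2.47000e-01 -5.08405e+02]
 [-1.00000e+00 -1.00000e-03 -0.00000e+00  2.26211e+02]
 [ 0.00000e+00  0.00000e+00  0.00000e+00  1.00000e+00]]invalid input at $[0]: expected keys dx, dy, dz, spin
```

View pics/w1.png

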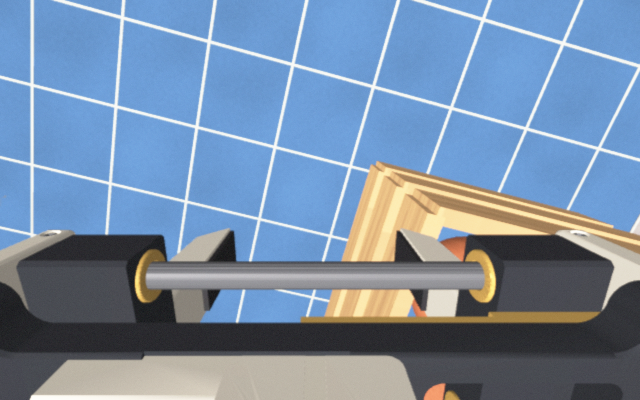

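All four keys are needed in each row; nothing moved.

```bash
python3 -m crank '[{"dx":-12,"dy":0,"dz":0,"spin":0},{"dx":-12,"dy":0,"dz":0,"spin":0},{"dx":-12,"dy":0,"dz":0,"spin":0},{"dx":-12,"dy":-40.8,"dz":-45.5,"spin":0.25},{"dx":-12,"dy":-40.8,"dz":-45.5,"spin":0.25},{"dx":-12,"dy":-40.8,"dz":-45.5,"spin":0.25},{"dx":-12,"dy":-40.8,"dz":-45.5,"spin":0.25},{"dx":-12,"dy":-40.8,"dz":-45.5,"spin":0.25},{"dx":-12,"dy":-40.8,"dz":-45.5,"spin":0.25},{"dx":-12,"dy":-40.8,"dz":-45.5,"spin":0.25},{"dx":-12,"dy":-40.8,"dz":-45.5,"spin":0.25},{"dx":-12,"dy":-40.8,"dz":-45.5,"spin":0.25},{"dx":-12,"dy":-40.8,"dz":-45.5,"spin":0.25},{"dx":-12,"dy":-40.8,"dz":-45.5,"spin":0.25},{"dx":-12,"dy":-40.8,"dz":-45.5,"spin":0.25},{"dx":-12,"dy":-40.8,"dz":-45.5,"spin":0.25},{"dx":-12,"dy":-40.8,"dz":-45.5,"spin":0.25},{"dx":-12,"dy":-40.8,"dz":-45.5,"spin":0.25},{"dx":-12,"dy":-40.8,"dz":-45.5,"spin":0.25},{"dx":-12,"dy":-40.8,"dz":-45.5,"spin":0.25}]'
python3 - <<'E'
from h import *
import pickle
o=sensors.get_obs();print(o['time'],o['tool_pos'],o['joint_positions'],np.abs(o['dq']).max())
c,T=wrist();cv2.imwrite('pics/w2.png',c['frame']);print(c['vfov'],c['cx'],c['cy'])
pickle.dump((c,T),open('w2.pkl','wb'));print(toolT(o).round(3))
E
```

```text
time: 1.87
tool_pos: [470.0, 0.3, 346.1]
tcp_rot: [0.109, 1.569, -3.029]
contact_force: [-0.2, 0.0, -0.6]
grip_width: 92.1
1.8667 [4.69996634e+02 2.65071760e-01 3.46102257e+02] [-1.62458691e-01  1.70927593e-01  1.42900916e+00 -3.73661358e-04
  1.54298175e+00  1.40530932e+00] 0.049275999960503074
67.63502210416365 314.82334124388785 198.68983979109998
[[-1.00000e-03  3.00000e-03 -1.00000e+00  4.69997e+02]
 [-0.00000e+00 -1.00000e+00 -3.00000e-03  2.65000e-01]
 [-1.00000e+00  0.00000e+00  1.00000e-03  3.46102e+02]
 [ 0.00000e+00  0.00000e+00  0.00000e+00  1.00000e+00]]
```

View pics/w2.png

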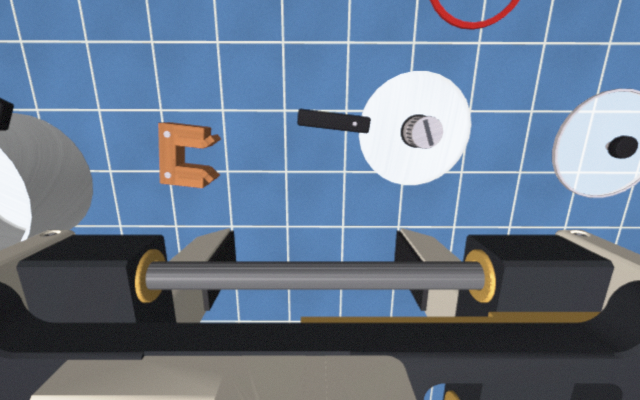

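```bash
cat > meas.py <<'E'
from h import *
def comp(m,area=150):
    n,l,st,ce=cv2.connectedComponentsWithStats(m.astype(np.uint8));return [(l==i) for i in range(1,n) if st[i,4]>area]
def rect(c,mask,z,T):
    cn=max(cv2.findContours(mask.astype(np.uint8),cv2.RETR_EXTERNAL,cv2.CHAIN_APPROX_NONE)[0],key=cv2.contourArea)[:,0]
    P=np.array([plane(c,u,v,z,T)[:2] for u,v in cn]);return P
def measure(c,T=None,vmax=220,show=None):
    f=c['frame'].astype(int);b,g,r=f[...,0],f[...,1],f[...,2]
    ok=np.zeros(b.shape,bool);ok[:vmax]=1
    mb=(r>g*1.4)&(r>b*2)&(r>100)&ok
    md=(r<70)&(b<70)&(g<70)&ok
    mw=(r>150)&(b<r*1.35)&ok
    return mb,md,mw
E
python3 - <<'E'
from meas import *
import pickle
c,T=pickle.load(open('w2.pkl','rb'))
mb,md,mw=measure(c,T)
for n,m,z in(('block',mb,36),('dark',md,23),('white',mw,18)):
  for k in comp(m):
    P=rect(c,k,z,T);r=cv2.minAreaRect(P.astype(np.float32));v,u=np.nonzero(k)
    print(n,k.sum(),(u.min(),u.max(),v.min(),v.max()),np.round(r[0],1),np.round(r[1],1),round(r[2],1),np.round(cv2.boxPoints(r)).tolist(), np.round(cv2.minEnclosingCircle(P.astype(np.float32))[0],1))
cv2.imwrite('pics/w2z.png',cv2.resize(c['frame'][60:200,360:480],None,fx=4,fy=4,interpolation=cv2.INTER_CUBIC))
cv2.imwrite('pics/w2b.png',cv2.resize(c['frame'][100:210,140:390],None,fx=3,fy=3,interpolation=cv2.INTER_CUBIC))
E
```

```text
block 630 (np.int64(431), np.int64(518), np.int64(0), np.int64(28)) [ 676.5 -218.8] [ 34.4 119.5] 0.2 [[659.0, -159.0], [660.0, -279.0], [694.0, -278.0], [693.0, -159.0]] [ 693.7 -218.7]
block 2276 (np.int64(159), np.int64(218), np.int64(123), np.int64(187)) [478.2 196.4] [91.2 94.9] 83.6 [[426.0, 156.0], [520.0, 146.0], [530.0, 236.0], [436.0, 247.0]] [478.3 204.8]
dark 316 (np.int64(0), np.int64(12), np.int64(99), np.int64(129)) [538.5 478.4] [17.7 46.9] 74.2 [[514.0, 476.0], [559.0, 463.0], [563.0, 481.0], [518.0, 493.0]] [539.3 481.6]
dark 1066 (np.int64(298), np.int64(369), np.int64(109), np.int64(131)) [532.4 -28.8] [110.8  23.6] 83.6 [[515.0, -83.0], [538.0, -85.0], [550.0, 25.0], [527.0, 28.0]] [532.8 -29. ]
dark 485 (np.int64(608), np.int64(636), np.int64(136), np.int64(157)) [ 493.6 -491.4] [45.2 32.8] 82.5 [[474.0, -512.0], [507.0, -516.0], [513.0, -471.0], [480.0, -467.0]] [ 493.3 -491.3]
white 26961 (np.int64(0), np.int64(639), np.int64(0), np.int64(219)) [533.9 -35.4] [ 330.8 1010. ] 0.1 [[367.0, 469.0], [370.0, -541.0], [701.0, -540.0], [698.0, 470.0]] [506.4 -35.8]
white 684 (np.int64(431), np.int64(518), np.int64(0), np.int64(27)) [ 682.3 -227.3] [ 34.4 124.3] 0.2 [[665.0, -165.0], [665.0, -290.0], [700.0, -289.0], [699.0, -165.0]] [ 698.9 -227.3]
white 1579 (np.int64(0), np.int64(31), np.int64(148), np.int64(219)) [420.9 499.2] [ 51.2 125.5] 74.2 [[354.0, 492.0], [474.0, 458.0], [488.0, 507.0], [367.0, 541.0]] [425.1 513.7]
```

View pics/w2z.png

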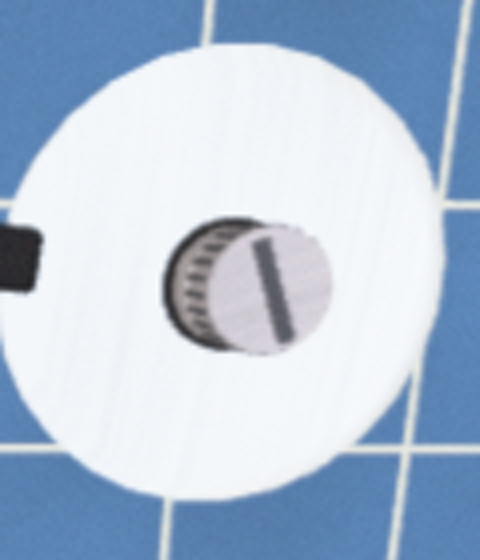

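View pics/w2b.png

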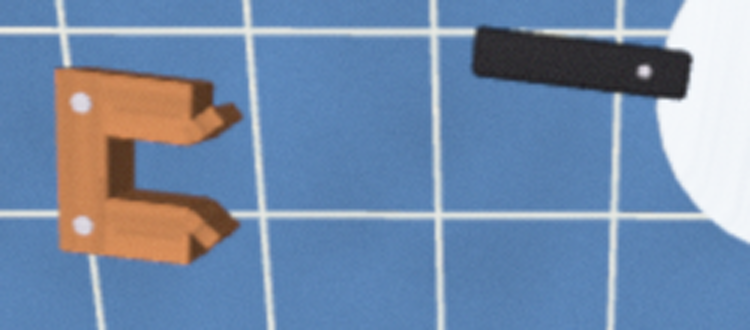

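```bash
python3 - <<'E'
from meas import *
import pickle
c,T=pickle.load(open('w2.pkl','rb'))
def z2(x,y): return 140+x/3,100+y/3
for n,p in dict(backfar=(56,68),backnear=(60,250),frontfar=(213,82),frontnear=(188,265),innerfar0=(107,135),innerfar1=(193,144),innernear0=(106,197),innernear1=(205,204),rivfar=(81,103),rivnear=(83,225)).items():
    print(n,plane(c,*z2(*p),36,T).round(1))
def z1(x,y): return 360+x/4,60+y/4
print('captop',plane(c,*z1(269,288),67,T),'rib',plane(c,*z1(262,238),71,T),plane(c,*z1(286,342),71,T))
m=(c['frame'].min(2)>215).astype(np.uint8);
cn=max(cv2.findContours(m,cv2.RETR_EXTERNAL,cv2.CHAIN_APPROX_NONE)[0],key=lambda q:cv2.contourArea(q) if 300<q[:,0,0].min() and q[:,0,1].max()<230 and q[:,0,0].max()<520 else 0)[:,0]
P=np.array([plane(c,u,v,18,T)[:2] for u,v in cn],np.float32);print('lid',cv2.fitEllipse(P),cv2.minEnclosingCircle(P))
d=pickle.load(open('c0.pkl','rb'));t=d['top']
b,g,r=[t['frame'][...,i].astype(int) for i in range(3)]
m=(r<70)&(b<80)&(g<70)
for k in comp(m,60):
    v,u=np.nonzero(k)
    if 300<u.min() and u.max()<350 and v.max()<260:
        P=rect(t,k,23,None);q=cv2.minAreaRect(P.astype(np.float32));print('top handle',q,cv2.boxPoints(q).round().tolist())
E
```

```text
backfar [529.1 236.9  36. ]
backnear [434.8 247.8  36. ]
frontfar [522.5 158.1  36. ]
frontnear [426.7 180.3  36. ]
innerfar0 [495.7 215.2  36. ]
innerfar1 [491.2 171.3  36. ]
innernear0 [463.4 219.7  36. ]
innernear1 [459.8 168.1  36. ]
rivfar [511.8 226.5  36. ]
rivnear [448.4 233.8  36. ]
captop [ 518.19492681 -161.01239085   67.        ] rib [ 535.53384135 -155.26953826   71.        ] [ 499.49521403 -167.63200425   71.        ]
lid ((362.4191589355469, -349.4952087402344), (10.0108003616333, 26.767452239990234), 0.0) ((354.50994873046875, -337.59765625), 4.354010581970215)
top handle ((532.3864135742188, -29.007869720458984), (106.72879791259766, 23.779844284057617), 83.92130279541016) [[515.0, -81.0], [539.0, -83.0], [550.0, 23.0], [526.0, 25.0]]
```

```bash
python3 -m crank '[{"dx":10,"dy":16.2,"dz":-4.8,"spin":0.11},{"dx":22.5,"dy":16.2,"dz":-4.8,"spin":0.11},{"dx":22.5,"dy":16.2,"dz":-4.8,"spin":0.11},{"dx":22.5,"dy":16.2,"dz":-4.8,"spin":0.11},{"dx":22.5,"dy":16.2,"dz":-4.8,"spin":0.11},{"dx":22.5,"dy":16.2,"dz":-4.8,"spin":0.11},{"dx":22.5,"dy":16.2,"dz":-4.8,"spin":0.11},{"dx":22.5,"dy":16.2,"dz":-4.8,"spin":0.11},{"dx":22.5,"dy":16.2,"dz":-4.8,"spin":0.11},{"dx":22.5,"dy":16.2,"dz":-4.8,"spin":0.11},{"dx":22.5,"dy":16.2,"dz":-4.8,"spin":0.11}]'
python3 - <<'E'
from h import *
o=sensors.get_obs();print(o['time'],o['tool_pos'],o['joint_positions'],np.abs(o['dq']).max())
c,T=wrist();cv2.imwrite('pics/w3.png',c['frame']);print(toolT(o).round(3))
E
```

```text
time: 2.83
tool_pos: [518.3, -163.0, 123.9]
tcp_rot: [2.809, 1.567, -0.443]
contact_force: [0.7, -0.1, 0.8]
grip_width: 91.6
2.8333 [ 518.34389239 -163.02768543  123.90063397] [-4.45796961e-01  4.76028254e-01  1.62089560e+00  1.25957635e-05
  1.04120865e+00  1.23520316e+00] 0.011477934130934588
[[ 3.00000e-03 -1.10000e-01 -9.94000e-01  5.18344e+02]
 [-1.00000e-03 -9.94000e-01  1.10000e-01 -1.63028e+02]
 [-1.00000e+00  1.00000e-03 -3.00000e-03  1.23901e+02]
 [ 0.00000e+00  0.00000e+00  0.00000e+00  1.00000e+00]]
```

View pics/w3.png

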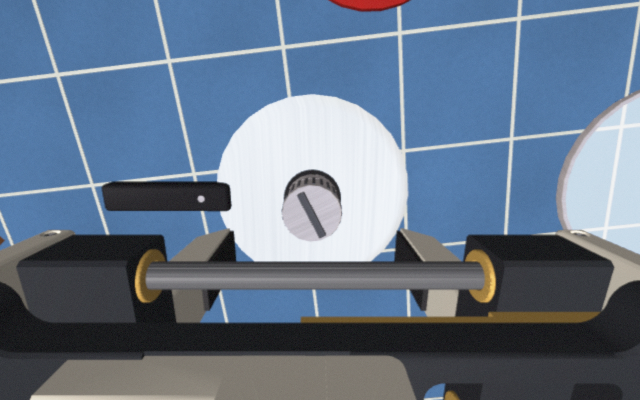

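```bash
python3 - <<'E'
from h import *
c,T=wrist();print(plane(c,312,211,67,T),plane(c,(303+320)/2,(195+235)/2,71,T), 'tip',plane(c,104,197,14,T),plane(c,303,195,71,T)-plane(c,320,235,71,T))
E
```

```text
[ 520.50040877 -161.17268415   67.        ] [ 518.71047721 -160.62102279   71.        ] tip [538.44836508  31.35986935  14.        ] [32.58708618  9.0595321   0.        ]
```

```bash
python3 -m crank '[{"dx":4,"dy":-0.2,"dz":-0.1,"spin":0},{"dx":7,"dy":-0.2,"dz":-0.1,"spin":0},{"dx":8.8,"dy":-0.2,"dz":-0.1,"spin":0},{"dx":8.8,"dy":-0.2,"dz":-0.1,"spin":0},{"dx":8.8,"dy":-0.2,"dz":-0.1,"spin":0}]' 100
python3 -m crank '[{"dx":0,"dy":0,"dz":0,"spin":0},{"dx":0,"dy":0,"dz":0,"spin":0},{"dx":0,"dy":0,"dz":0,"spin":0},{"dx":0,"dy":0,"dz":0,"spin":0},{"dx":0,"dy":0,"dz":0,"spin":0},{"dx":0,"dy":0,"dz":0,"spin":0},{"dx":0,"dy":0,"dz":0,"spin":0},{"dx":0,"dy":0,"dz":0,"spin":0}]' 0
python3 - <<'E'
from h import *
o=sensors.get_obs();print(o)
c,T=wrist();cv2.imwrite('pics/w4.png',c['frame'])
E
```

```text
time: 3.35
tool_pos: [519.2, -160.6, 34.3]
tcp_rot: [0.25, 1.571, -3.001]
contact_force: [0.2, -0.1, 0.4]
grip_width: 91.7
time: 4.02
tool_pos: [519.0, -161.0, 33.8]
tcp_rot: [-1.742, 1.571, 1.29]
contact_force: [-0.4, 0.8, 0.4]
grip_width: 45.6
{'time': 4.0167, 'joint_positions': array([-4.41850943e-01,  6.01987307e-01,  1.70058408e+00,  1.84617119e-04,
        8.39043517e-01,  1.23914985e+00]), 'dq': array([ 5.34584320e-04, -1.14283489e-03, -7.10668472e-04, -2.63248275e-03,
        1.33423139e-03,  8.00024373e-05]), 'tau': array([-3.20434403e-01, -4.84117556e+01, -1.75523257e+01, -4.62715019e-03,
       -1.81550123e-01,  1.36814165e-02]), 'tool_pos': array([ 519.01266673, -160.95047541,   33.79411601]), 'tcp_rot': array([-1.74176382,  1.57065718,  1.28950101]), 'contact_force': array([-0.39179311,  0.75016698,  0.41948646]), 'moment': array([ 0.16407946,  0.0915888 , -0.01680085]), 'grip_width': 45.554069298385436}
```

View pics/w4.png

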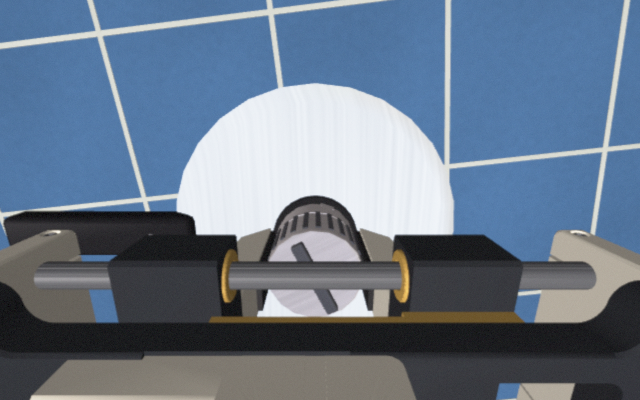

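```bash
python3 -m crank '[{"dx":0,"dy":-0.4,"dz":0.4,"spin":0},{"dx":0,"dy":-1.2,"dz":1.1,"spin":0},{"dx":0,"dy":-2.1,"dz":2.0,"spin":0},{"dx":0,"dy":-3.0,"dz":2.9,"spin":0},{"dx":0,"dy":-4.0,"dz":3.8,"spin":0},{"dx":0,"dy":-5.0,"dz":4.7,"spin":0},{"dx":0,"dy":-6.0,"dz":5.6,"spin":0},{"dx":0,"dy":-7.0,"dz":6.5,"spin":0},{"dx":0,"dy":-8.0,"dz":7.4,"spin":0},{"dx":0,"dy":-8.7,"dz":8.0,"spin":0},{"dx":0,"dy":-9.0,"dz":8.3,"spin":0},{"dx":0,"dy":-9.0,"dz":8.3,"spin":0},{"dx":0,"dy":-9.0,"dz":8.3,"spin":0}]'
python3 - <<'E'
from h import *
import pickle
o=sensors.get_obs();print(toolT(o).round(3),o['joint_positions'],o['moment'])
c,T=wrist();t=capture('top');s=capture('side');pickle.dump((c,T,t,s),open('w5.pkl','wb'))
cv2.imwrite('pics/w5.png',c['frame'])
cv2.imwrite('pics/t5.png',cv2.resize(t['frame'][190:290,230:390],None,fx=5,fy=5,interpolation=cv2.INTER_CUBIC))
cv2.imwrite('pics/s5.png',cv2.resize(s['frame'][150:300,300:460],None,fx=4,fy=4,interpolation=cv2.INTER_CUBIC))
E
```

```text
time: 5.15
tool_pos: [445.4, -61.3, 33.7]
tcp_rot: [-0.573, 1.568, 2.458]
contact_force: [-2.1, 6.7, 5.9]
grip_width: 45.6
[[-2.00000e-03 -1.10000e-01 -9.94000e-01  4.45407e+02]
 [ 2.00000e-03 -9.94000e-01  1.10000e-01 -6.13400e+01]
 [-1.00000e+00 -2.00000e-03  2.00000e-03  3.37300e+01]
 [ 0.00000e+00  0.00000e+00  0.00000e+00  1.00000e+00]] [-3.08356003e-01  4.81006935e-01  1.95849071e+00  1.60465452e-03
  7.04735990e-01  1.37153823e+00] [1.08274275 0.31760102 0.03718461]
```

View pics/w5.png

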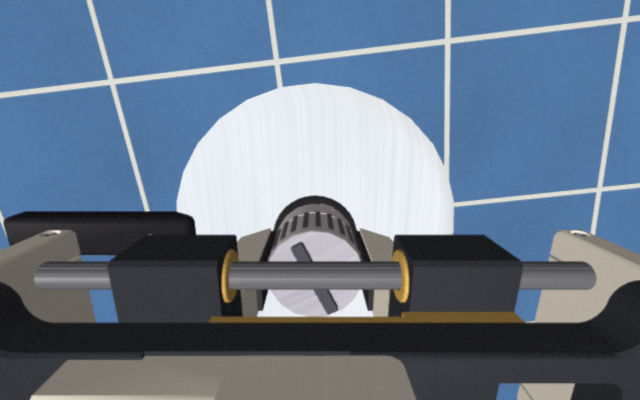

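View pics/t5.png

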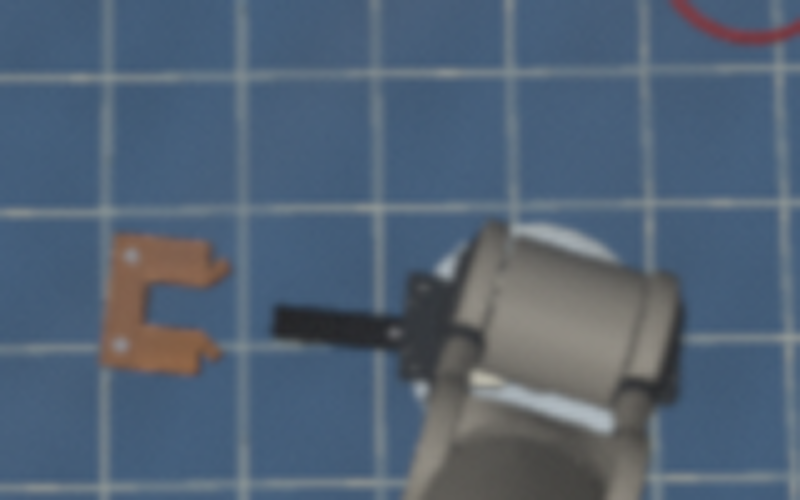

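View pics/s5.png

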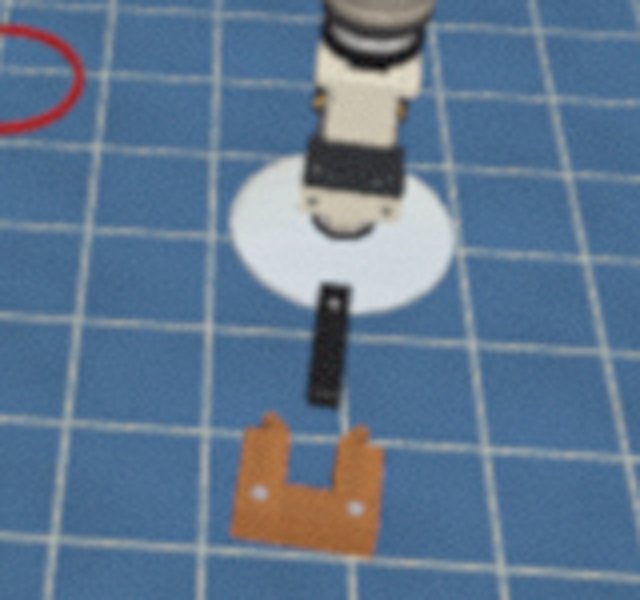

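```bash
cat > hb.py <<'E'
from meas import *
def handle(cam,z,box):
    b,g,r=[cam['frame'][...,i].astype(int) for i in range(3)]
    m=(r<75)&(b<90)&(g<75);k=np.zeros_like(m);k[box[2]:box[3],box[0]:box[1]]=1
    m&=k
    k=max(comp(m,30),key=lambda q:q.sum());P=rect(cam,k,z,None)
    return P
def blk(cam,z=36):
    b,g,r=[cam['frame'][...,i].astype(int) for i in range(3)]
    m=(r>g*1.25)&(r>b*1.8)&(r>100);k=np.zeros_like(m);
    return m
def report(P,n):
    q=cv2.minAreaRect(P.astype(np.float32));print(n,np.round(q[0],1),np.round(q[1],1),round(q[2],1));return q
O=np.array([472.6,160.9]);ya=np.radians(83.4);ex=np.array([np.cos(ya),np.sin(ya)]);ey=np.array([-ex[1],ex[0]])
def bf(p): p=np.array(p)[...,:2]-O;return np.stack([p@ex,p@ey],-1)
E
python3 - <<'E'
from hb import *
import pickle
c,T,t,s=pickle.load(open('w5.pkl','rb'))
print('tcp->lid expected tip in block', bf(np.array([445.4,-61.3])+190*ex))
P=handle(t,23,(280,309,240,265));report(P,'top');Q=bf(P);print(Q[:,0].max(),[ (round(a),Q[(Q[:,0]>a)&(Q[:,0]<a+12),1].mean().round(1)) for a in(-90,-75,-60,-50)])
P=handle(s,23,(370,392,222,252));report(P,'side');Q=bf(P);print(Q[:,0].max(),[ (round(a),Q[(Q[:,0]>a)&(Q[:,0]<a+12),1].mean().round(1)) for a in(-90,-75,-60,-50)])
for n,cam,pts in(('top',t,[(118,234),(103,367),(208,240),(196,375),(133,256),(120,345),(148,284),(145,327)]),):
    for p in pts: print(n,bf(plane(cam,230+p[0]/5,190+p[1]/5,36)).round(1))
for p in[(247,432),(382,450),(260,494),(355,508),(287,488),(333,489),(230,538),(373,555),(287,440),(337,440)]:print('side',bf(plane(s,300+p[0]/4,150+p[1]/4,36)).round(1))
E
```

```text
tcp->lid expected tip in block [-33.85371901   1.48070438]
top [460.9  81.4] [88.5 26.8] 83.4
-36.07829849658962 [(-90, np.float64(0.9)), (-75, np.float64(0.8)), (-60, np.float64(2.9)), (-50, np.float64(-0.0))]
side [462.   79.5] [118.1  23.9] 83.1
-23.03059361259373 [(-90, np.float64(0.6)), (-75, np.float64(1.5)), (-60, np.float64(0.7)), (-50, np.float64(0.6))]
top [ 78.8 -46.8]
top [78.1 48.8]
top [ 13.8 -49. ]
top [11.4 47.9]
top [ 66.1 -32.1]
top [67.9 32.1]
top [ 53.1 -13.2]
top [51.6 17.6]
side [ 22.  -46.9]
side [19.4 45.7]
side [ 72.2 -32.2]
side [71.2 30.9]
side [ 63.8 -15. ]
side [58.6 15.4]
side [110.7 -47.4]
side [105.8  45. ]
side [ 23.5 -19.1]
side [16.8 14.7]
```

```bash
python3 -m crank '[{"dx":0,"dy":-0.4,"dz":-0.1,"spin":0},{"dx":0,"dy":-1.2,"dz":-0.1,"spin":0},{"dx":0,"dy":-2.0,"dz":-0.1,"spin":0},{"dx":0,"dy":-2.8,"dz":-0.1,"spin":0},{"dx":0,"dy":-3.6,"dz":-0.1,"spin":0},{"dx":0,"dy":-4.3,"dz":-0.1,"spin":0},{"dx":0,"dy":-5.0,"dz":-0.1,"spin":0},{"dx":0,"dy":-5.7,"dz":-0.1,"spin":0},{"dx":0,"dy":-6.4,"dz":-0.1,"spin":0},{"dx":0,"dy":-7.1,"dz":-0.1,"spin":0},{"dx":0,"dy":-7.7,"dz":-0.1,"spin":0},{"dx":0,"dy":-8.2,"dz":-0.1,"spin":0},{"dx":0,"dy":-8.6,"dz":-0.1,"spin":0},{"dx":0,"dy":-8.6,"dz":-0.1,"spin":0},{"dx":0,"dy":-8.6,"dz":-0.1,"spin":0},{"dx":0,"dy":-8.6,"dz":-0.1,"spin":0}]'
python3 - <<'E'
from hb import *
import pickle
o=sensors.get_obs();print(toolT(o).round(3),o['joint_positions'],o['moment'],o['contact_force']);print(bf(o['tool_pos'][:2]+190*ex))
c,T=wrist();t=capture('top');s=capture('side');pickle.dump((c,T,t,s),open('w6.pkl','wb'))
cv2.imwrite('pics/w6.png',c['frame'])
a=cv2.resize(t['frame'][200:290,230:330],None,fx=4,fy=4,interpolation=cv2.INTER_CUBIC)
b=cv2.resize(s['frame'][200:300,330:425],None,fx=4,fy=4,interpolation=cv2.INTER_CUBIC)[:360]
cv2.imwrite('pics/ts6.png',np.hstack([a,b]))
E
```

```text
time: 6.63
tool_pos: [456.9, 23.9, 33.8]
tcp_rot: [-1.604, 1.569, 1.427]
contact_force: [1.2, 6.0, 4.5]
grip_width: 45.6
[[ 0.00000e+00 -1.10000e-01 -9.94000e-01  4.56886e+02]
 [ 1.00000e-03 -9.94000e-01  1.10000e-01  2.38780e+01]
 [-1.00000e+00 -1.00000e-03 -0.00000e+00  3.37540e+01]
 [ 0.00000e+00  0.00000e+00  0.00000e+00  1.00000e+00]] [-0.11653233  0.48984384  1.93965455  0.00210345  0.71205758  1.56328981] [ 0.98350918 -0.13075254  0.03449777] [1.22777873 6.01592044 4.53384574]
[52.07949254 -0.13928389]
```

View pics/w6.png

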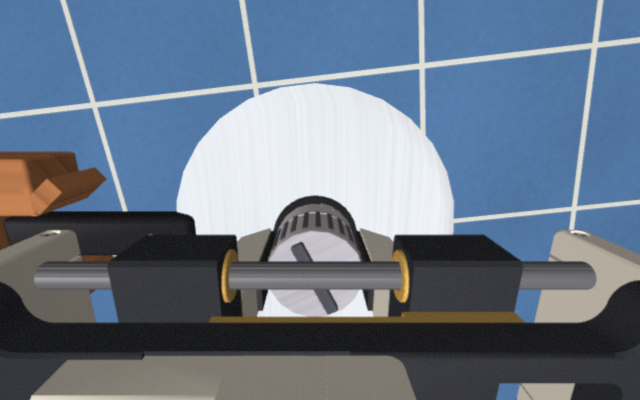

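View pics/ts6.png

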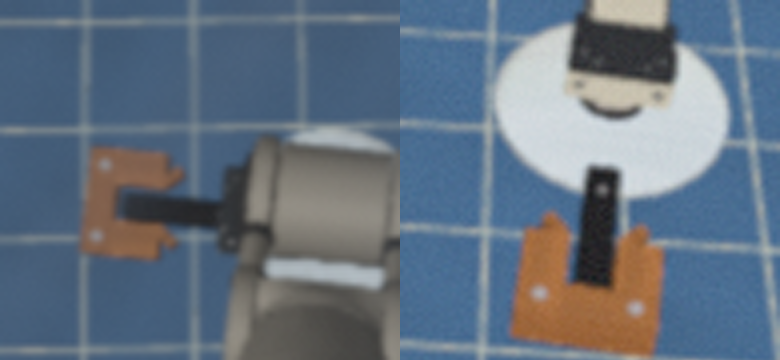

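```bash
python3 -m crank '[{"dx":0,"dy":-0.1,"dz":0,"spin":0},{"dx":0,"dy":-0.2,"dz":0,"spin":0},{"dx":0,"dy":-0.3,"dz":0,"spin":0},{"dx":0,"dy":-0.3,"dz":0,"spin":0},{"dx":0,"dy":-0.3,"dz":0,"spin":0}]'
```

```text
time: 7.2
tool_pos: [457.2, 25.2, 33.8]
tcp_rot: [1.582, 1.57, -1.67]
contact_force: [-0.6, -4.4, 4.0]
grip_width: 45.5
```

```bash
python3 -m crank '[{"dx":0,"dy":0,"dz":0,"spin":-0.05},{"dx":0,"dy":0,"dz":0,"spin":-0.12},{"dx":0,"dy":0,"dz":0,"spin":-0.2},{"dx":0,"dy":0,"dz":0,"spin":-0.28},{"dx":0,"dy":0,"dz":0,"spin":-0.36},{"dx":0,"dy":0,"dz":0,"spin":-0.44},{"dx":0,"dy":0,"dz":0,"spin":-0.5},{"dx":0,"dy":0,"dz":0,"spin":-0.5},{"dx":0,"dy":0,"dz":0,"spin":-0.5}]'
python3 - <<'E'
from hb import *
import pickle
o=sensors.get_obs();print(toolT(o).round(3),o['joint_positions'],o['moment'],o['contact_force'])
c,T=wrist();pickle.dump((c,T),open('w7.pkl','wb'))
cv2.imwrite('pics/w7.png',c['frame'])
E
```

```text
time: 7.95
tool_pos: [457.2, 26.0, 33.9]
tcp_rot: [-2.612, 1.57, 0.919]
contact_force: [-1.0, 0.3, 5.6]
grip_width: 45.5
[[ 0.00000e+00  3.80000e-01 -9.25000e-01  4.57245e+02]
 [ 0.00000e+00 -9.25000e-01 -3.80000e-01  2.59910e+01]
 [-1.00000e+00 -0.00000e+00 -0.00000e+00  3.38550e+01]
 [ 0.00000e+00  0.00000e+00  0.00000e+00  1.00000e+00]] [-1.11028150e-01  4.90271693e-01  1.93827221e+00  4.48700662e-04
  7.12872669e-01  1.06982456e+00] [-0.04259899  0.07705831  0.04298782] [-0.99364218  0.29912803  5.63495516]
```

View pics/w7.png

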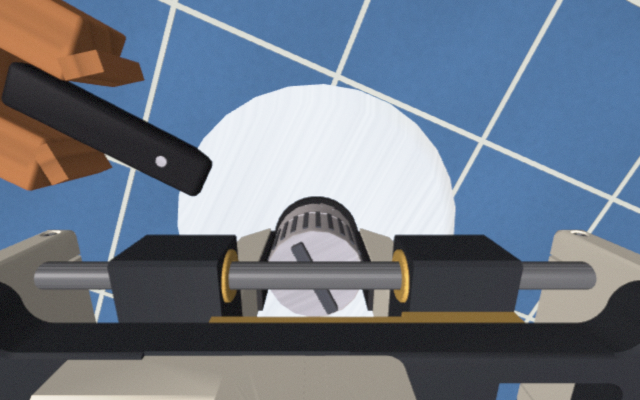

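```bash
cat > ang.py <<'E'
from hb import *
def ang(c,T):
    f=c['frame']; m=(f.max(2)<60).astype(np.uint8); m[232:]=0; m[:,230:]=0
    k=max(comp(m,100),key=lambda q:q.sum()); P=rect(c,k,23,T)
    q=cv2.minAreaRect(P.astype(np.float32)); b=cv2.boxPoints(q)
    e=[b[1]-b[0],b[2]-b[1]];e=max(e,key=np.linalg.norm);h=np.degrees(np.arctan2(e[1],e[0]))%180
    print('handle rect',np.round(q[0],1),np.round(q[1],1),'yaw',h,'x in block of rect corners',bf(b).round(1).tolist())
    a=plane(c,297,244,71,T);d=plane(c,333,311,71,T);r=np.degrees(np.arctan2(*(a-d)[1::-1]))%180
    print('rib',r,'rib vs handle cw',h-r,'cap',((a+d)/2).round(1))
if __name__=='__main__':
    import sys,pickle
    c,T=pickle.load(open(sys.argv[1],'rb'));ang(c,T)
E
python3 ang.py w7.pkl
```

```text
handle rect [472.8 154.9] [113.6  28.1] yaw 83.61681 x in block of rect corners [[-62.8, 12.9], [-62.6, -15.2], [50.9, -14.7], [50.8, 13.3]]
rib 47.92740917952526 rib vs handle cw 35.689404480142706 cap [457.3  26.   71. ]
```

```bash
python3 -m crank '[{"dx":0,"dy":0,"dz":0,"spin":-0.06},{"dx":0,"dy":0,"dz":0,"spin":-0.13},{"dx":0,"dy":0,"dz":0,"spin":-0.21},{"dx":0,"dy":0,"dz":0,"spin":-0.29},{"dx":0,"dy":0,"dz":0,"spin":-0.37},{"dx":0,"dy":0,"dz":0,"spin":-0.45},{"dx":0,"dy":0,"dz":0,"spin":-0.53},{"dx":0,"dy":0,"dz":0,"spin":-0.59},{"dx":0,"dy":0,"dz":0,"spin":-0.62},{"dx":0,"dy":0,"dz":0,"spin":-0.62},{"dx":0,"dy":0,"dz":0,"spin":-0.62},{"dx":0,"dy":0,"dz":0,"spin":-0.62}]'
python3 - <<'E'
from ang import *
import pickle
o=sensors.get_obs();print(o['tool_pos'],o['joint_positions'],o['moment'],o['contact_force'])
c,T=wrist();pickle.dump((c,T),open('w8.pkl','wb'))
cv2.imwrite('pics/w8.png',c['frame'])
try: ang(c,T)
except Exception as e: print(e)
E
```

```text
time: 9.0
tool_pos: [458.8, 25.9, 35.4]
tcp_rot: [2.123, 1.567, -0.01]
contact_force: [-1.2, 1.0, 19.2]
grip_width: 45.4
[458.75247354  25.91341589  35.35322136] [-1.10908161e-01  4.87872669e-01  1.93634498e+00  6.21444178e-04
  7.13374412e-01  4.50189348e-01] [0.09439661 0.27004731 0.00990922] [-1.1936708   0.9658374  19.23168443]
handle rect [470.1 140.8] [66.6 26.2] yaw 84.74279 x in block of rect corners [[-53.9, 12.5], [-53.3, -13.7], [13.3, -12.2], [12.7, 14.0]]
rib 83.44370345706211 rib vs handle cw 1.299086765105855 cap [458.1  25.6  71. ]
```

View pics/w8.png

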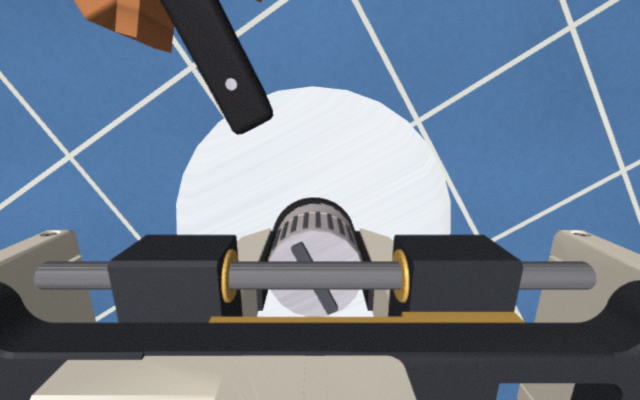

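```bash
python3 -m crank '[{"dx":-0.2,"dy":0,"dz":0,"spin":0},{"dx":-0.4,"dy":0,"dz":0,"spin":0},{"dx":-0.6,"dy":0,"dz":0,"spin":0},{"dx":-0.8,"dy":0,"dz":0,"spin":0},{"dx":-0.8,"dy":0,"dz":0,"spin":0},{"dx":-0.8,"dy":0,"dz":0,"spin":0}]'
```

```text
time: 9.55
tool_pos: [456.9, 25.9, 41.5]
tcp_rot: [-1.046, 1.57, 3.105]
contact_force: [0.4, -0.9, -0.6]
grip_width: 45.3
```

Force has dropped to zero: the cap is off the threads. Continue lifting.

```bash
python3 -m crank '[{"dx":-0.3,"dy":0,"dz":0,"spin":0},{"dx":-0.8,"dy":0,"dz":0,"spin":0},{"dx":-1.4,"dy":0,"dz":0,"spin":0},{"dx":-2.0,"dy":0,"dz":0,"spin":0},{"dx":-2.5,"dy":0,"dz":0,"spin":0},{"dx":-2.8,"dy":0,"dz":0,"spin":0},{"dx":-2.8,"dy":0,"dz":0,"spin":0},{"dx":-2.8,"dy":0,"dz":0,"spin":0},{"dx":-2.8,"dy":0,"dz":0,"spin":0},{"dx":-2.8,"dy":0,"dz":0,"spin":0},{"dx":-2.8,"dy":0,"dz":0,"spin":0}]'
python3 - <<'E'
from ang import *
o=sensors.get_obs();print(o['tool_pos'],o['dq'],o['moment'],o['contact_force'],o['grip_width'])
c,T=wrist();t=capture('top');s=capture('side')
cv2.imwrite('pics/w9.png',c['frame'])
try: ang(c,T)
except Exception as e: print(e)
a=cv2.resize(t['frame'][200:290,230:330],None,fx=4,fy=4,interpolation=cv2.INTER_CUBIC)
b=cv2.resize(s['frame'][200:300,330:425],None,fx=4,fy=4,interpolation=cv2.INTER_CUBIC)[:360]
cv2.imwrite('pics/ts9.png',np.hstack([a,b]))
E
```

```text
time: 10.47
tool_pos: [457.0, 25.9, 69.5]
tcp_rot: [-0.962, 1.57, -3.094]
contact_force: [1.3, 0.4, -1.8]
grip_width: 45.5
[457.00089581  25.88331155  69.45029603] [-1.82216117e-03 -2.95423471e-04 -1.48424074e-03  3.77311867e-05
 -4.03449576e-04 -1.58044331e-03] [-0.04591346 -0.07305663 -0.01186859] [ 1.31066029  0.44014982 -1.84442722] 45.4942968710674
handle rect [471.3 156.9] [56.8 26. ] yaw 84.961205 x in block of rect corners [[-32.8, 13.1], [-32.1, -12.9], [24.7, -11.4], [24.0, 14.6]]
rib 83.4661985424485 rib vs handle cw 1.4950059863600984 cap [445.8   8.4  71. ]
```

View pics/w9.png

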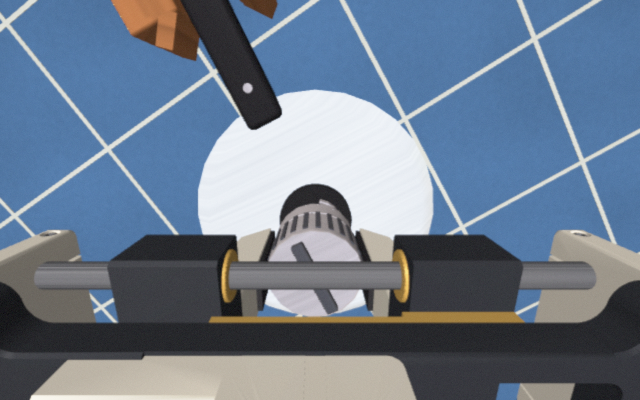

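View pics/ts9.png

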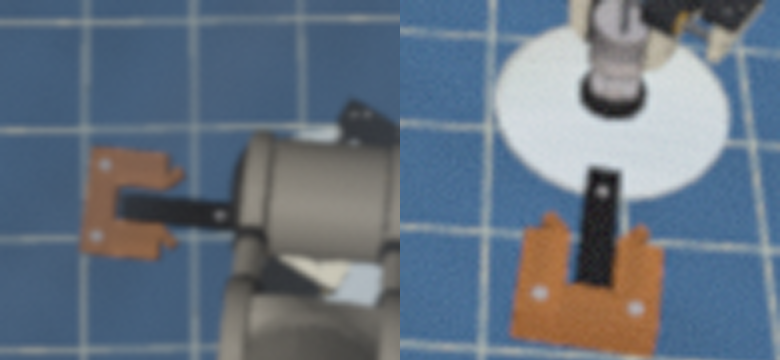

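```bash
python3 - <<'E'
from h import *
print(bot.close_job()); o=sensors.get_obs();print(o['time'],o['tool_pos'],o['contact_force'],o['grip_width'])
E
```

```text
the job is handed in; nothing more can be done
None
the job is handed in; nothing more can be done
```

I gripped the cap and slid the lid flat into the block's slot. With the lid braced there, I turned the cap about 64° anticlockwise and lifted it straight off. The job was handed in at about 10.6 s and reported no verdict.

**Lid position:** Before turning, the pushing force reversed to about −4.4 N, so the handle was against the back wall. Its end was 51 to 55 mm into the slot by my estimates. After the lift, the pictures still showed the handle home and the lid flat on the counter.

**Cap release:** The rib was within about 1.5° of the handle. The seal's 19 N push was there at release and gone once the cap rose.

**Final hold:** The cap is held upright at 45.5 mm opening, and the wrist force is about the cap's weight (−1.8 N). Its underside is about 20 mm above the neck and over its axis. That height comes from how far the tool rose; I did not measure it directly in the pictures.

**Disagreements and gaps:**
- **Side view:** my side-view reading of the handle's end before insertion was about 13 mm farther in than the top view and tool pose. I put this down to the dark end face being included, and used the other two.
- **Last cap position:** the final cap-centre reading from the wrist picture (446, 8) is invalid, because it assumed the cap was still at its screwed-down height.
- **Bystanders:** I did not re-measure them; the robot stayed clear of them while working.

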